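# Dock the hexagonal desk timers display up

## Task

The two grey hexagonal desk timers are lying with their displays turned away from the top. Roll each one over until its display flat faces straight up, and leave it lying like that, centred and fully down in the cradle of the charging dock that suits its length: the long timer in the long cradle, the short one in the short cradle. Leave the eraser where it is.

Things in the scene. Friction and masses are not known exactly. Their poses are not given: they have to be found in the camera images.
- long_timer: Grey hexagonal prism 60 mm long, 56 across flats, 65 across corners, 160 g +-30 %, loose, lying on a flat. One long flat has the display (dark window), the far one a white battery cover; all flush. End faces parallel, pinchable from above, a black dot on each next to the display flat. Origin: middle of the prism; x along it; z out of the display flat, at the start 60 degrees from up.
- short_timer: Grey hexagonal prism 40 mm long, 56 across flats, 65 across corners, 120 g +-30 %, loose, lying on a flat. One long flat has the display (dark window), the far one a white battery cover; all flush. End faces parallel, pinchable from above, a black dot on each next to the display flat. Origin: middle of the prism; x along it; z out of the display flat, at the start 120 degrees from up.
- dock: Charging dock, fixed to the desk: dark steel plate 78 x 205 mm and 6 mm high with two open-ended cradles side by side, 125 mm apart along y. Origin: centre of its underside. x: the direction along which the timers lie in both cradles (either way round is fine); z up. Keep clear of the solid table lamp at x 0.40, y 0.43 (foot 180 mm wide).
- long_cradle (a point): Middle of the long cradle's rubber pad, 10 mm above the desk. Cradle 50 mm long along x (the timer overhangs 5 mm at each end), no end walls; two aluminium side rails slope outward 30 degrees from vertical, parallel to a seated timer's lower flats, 1.5 mm play each side, tops 14 mm above the pad. A seated timer's origin is 28 mm above this point. Axes as the dock.
- short_cradle (a point): Middle of the short cradle's rubber pad, 10 mm above the desk: same section as the long one, 30 mm long along x (the timer overhangs 5 mm at each end). A seated timer's origin is 28 mm above this point. Axes as the dock.
- eraser: Bystander: eraser 20x46x13 mm with a blue sleeve, lying loose on the desk. Origin: centre of its underside.

How it is judged:
At the end, for the whole second after the job is handed in: Each timer lies at rest in the cradle of its own length with its display facing up (within 0.12 rad), its middle within 10 mm of the cradle's middle lengthwise and 6 mm sideways, fully down on the pad (height of its middle above the pad 24 to 32 mm), lying along the cradle within 0.15 rad (angle between each of long_timer, short_timer's own z axis and vertical below 0.12 rad and x of long_timer in the frame of long_cradle between -0.01 and 0.01 m and y of long_timer in the frame of long_cradle between -0.006 and 0.006 m and z of long_timer in the frame of long_cradle between 0.024 and 0.032 m and angle between the x axis of each of long_timer, short_timer and the x axis of dock, either way round below 0.15 rad and linear speed of each of long_timer, short_timer below 0.02 m/s and angular speed of each of long_timer, short_timer below 0.2 rad/s and x of short_timer in the frame of short_cradle between -0.01 and 0.01 m and y of short_timer in the frame of short_cradle between -0.006 and 0.006 m and z of short_timer in the frame of short_cradle between 0.024 and 0.032 m); the robot touches nothing.
It fails at once if the eraser is shifted by more than 40 mm (distance of eraser from where it was at the start of the episode above 0.04 m).
It also fails if it takes over 72 s, if anything falls off the work surface, if the arm or the gripper's body presses on something with over 40 N, if the wrist force passes 120 N, or if a joint passes its speed limit or range.

## Robot

A 6-joint arm with a two-finger parallel gripper is mounted at the origin on the work surface; the furniture and walls round the work are solid. World frame = base frame: x ahead of the robot, y to its left, z up, the work surface at z = 0. Lengths are in m, angles in rad, forces in N, time in s.
With the tool pointing down it reaches from about 0.25 to 0.775 m from the base axis. Payload 4 kg.
Tool frame: the origin (TCP) lies on the centre line of the jaws, within the pads' length; the fingertips stand 25 mm ahead of it and the grasp point (between the pads) lies 6 mm ahead of it; z points along the fingers, y is the line along which they close (so a half turn about z gives the same grasp; the last joint's range is limited). The gripper opens to 94 mm and grips with 3 to 60 N. Pads are 16 mm wide; open, the fingers measure 119 mm over their backs; the gripper's body (75 mm by 177 mm) begins 78 mm behind the grasp point.
Start: joints at [-1.392, 0.087, 1.371, -0, 1.684, -0.103], TCP at [0.153, -0.528, 0.231] pointing down, gripper open.
Joint ranges: [-3.1, 3.1], [-0.76, 2.03], [0.27, 2.55], [-1.08, 4.22], [0.17, 2.65], [-2.57, 2.57]. Speed limits (rad/s): [2.79, 2.79, 3.14, 3.14, 3.14, 3.14].

## Interface

Orientations are given as a 3x3 rotation matrix whose columns are the frame's x, y, z axes.
In Python, from bench import ctrl gives the robot as it stands. Calls block until the motion is done:
- ctrl.move_ptp(position, orientation): joint-space move of the TCP to a pose.
- ctrl.move_l(position, vel=0.15, attitude=None): straight line of the TCP; attitude=None keeps the orientation; vel is the mean speed in m/s.
- ctrl.move_joints(angles): joint-space move.
- ctrl.move_gripper(opening): opening from 0.0 (shut) to 1.0 (fully open); the grip force is fixed at half the most; returns when the fingers have stopped.
- ctrl.wait(seconds).
- ctrl.inverse_kinematics(position, orientation): joint angles nearest the present ones, or None.
- ctrl.get_state(): the state.
- ctrl.capture(name): name is "scene" or "top"; returns the picture (480x640x3 uint8, blue, green, red); there is no depth.
- ctrl.calibration(name): a dict with "mtx" (3x3 intrinsics, pixels), "k1" (the pictures are not rectified: a ray, as slopes to the right and down, at radius r is drawn at 1 + k1 r^2 times it, then the intrinsics apply), "R" (3x3) and "t" (3): a world point X has camera coordinates R X + t. Camera axes: x right, y down, z forward; pixel columns grow to the right and rows downward; lengths in m; the calibration is good to about 2 mm. A picture is of the moment at which its call begins. calibration takes no time and is no camera call.
A pose or a line that the arm cannot do raises ctrl.MotionError and nothing moves.
- ctrl.job_done(): hands the job in; it is judged then, once.
The state is a dict: "time_s": time; "q": joint angles; "joint_vel": joint speeds; "joint_torque": joint torques, N m; "tcp_pos": TCP position; "eef_rot": TCP orientation; "contact_force": force on the tool from outside, world axes, zero at the start; "ft_torque": the same for the moment, N m; "opening": opening from 0.0 (shut) to 1.0 (fully open); "grip_force": force on a finger pad.
Only numpy, scipy, OpenCV 4.12 (cv2) and the standard library are available. Lean on these libraries where they do the work, as an engineer would, in place of code of your own. Each camera call takes 0.05 s, during which the arm holds its last target. There are 200 camera calls.

## Working session

There is one attempt and no reset: what is moved stays moved. The work goes in short steps, each a Python script; the robot and the scene stay as the last script left them, time stands still between calls to the robot, and variables do not carry over. Pictures are saved under pics/ and viewed, at most 10 in all, crops included, and the job is handed in when it is done.

```bash
ls; mkdir -p pics
python3 - <<'E'
from bench import ctrl
import cv2
for n in("scene","top"):
    cv2.imwrite(f"pics/{n}0.png",ctrl.capture(n)); c=ctrl.calibration(n); print(n,c)
print(ctrl.get_state())
E
```

```text
bench.py
pics
scene {'mtx': array([[614.24558999,   0.        , 314.57730793],
       [  0.        , 614.24558999, 243.76851583],
       [  0.        ,   0.        ,   1.        ]]), 'k1': 0.06159946309414898, 'R': array([[ 0.68375746, -0.7294103 ,  0.02088928],
       [-0.29302836, -0.30068029, -0.90759338],
       [ 0.66828895,  0.61445259, -0.41933029]]), 't': array([-0.3962571 ,  0.11436616,  1.0021641 ])}
top {'mtx': array([[571.08669474,   0.        , 319.13702938],
       [  0.        , 571.08669474, 238.38535309],
       [  0.        ,   0.        ,   1.        ]]), 'k1': 0.06448172658006555, 'R': array([[-0.1297873 , -0.99153966, -0.00209006],
       [-0.96903743,  0.12728786, -0.21157564],
       [ 0.21005168, -0.02543449, -0.97735939]]), 't': array([-0.10598895,  0.46547533,  1.18620127])}
{'time_s': 0.1, 'q': array([-1.39210366e+00,  8.79177731e-02,  1.37206491e+00, -1.75412833e-05,
        1.68361353e+00, -1.03103116e-01]), 'joint_vel': array([-0.00134176, -0.00213885, -0.00482131,  0.00153283,  0.00094016,
        0.00036476]), 'joint_torque': array([ 9.26579669e-04, -3.41251338e+01, -3.03302658e+01,  7.18972413e-02,
        3.04562459e-02, -1.01712499e-04]), 'tcp_pos': array([ 0.15285514, -0.52787888,  0.22942052]), 'eef_rot': array([[ 9.60558195e-01,  2.78078793e-01, -3.73270695e-04],
       [ 2.78078979e-01, -9.60556196e-01,  1.96855512e-03],
       [ 1.88865954e-04, -1.99471049e-03, -9.99997993e-01]]), 'contact_force': array([-0.23711821, -0.28318721, -0.29524073]), 'ft_torque': array([-0.02074739, -0.02197631, -0.00017369]), 'grip_force': 0.0, 'opening': 1.0029945371904563}
```

View pics/scene0.png

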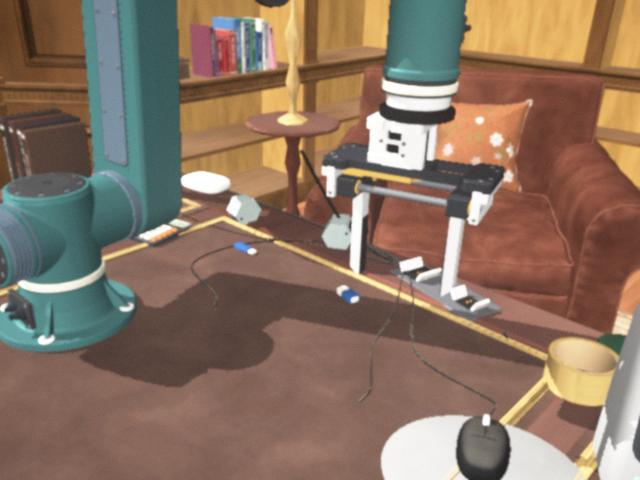

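View pics/top0.png

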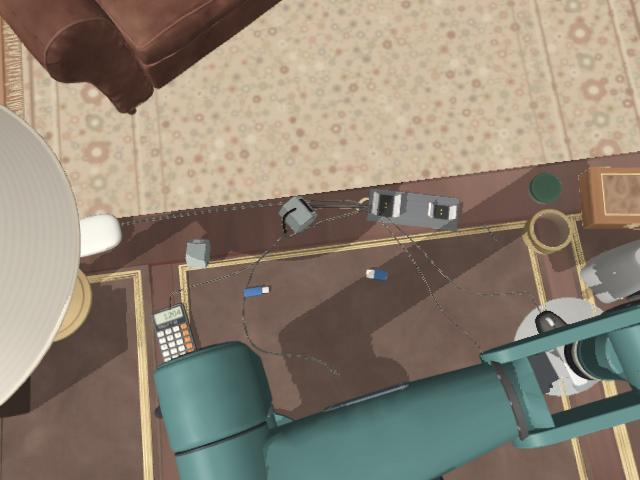

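The scene view shows hexagonal timers at about (243,208) and (337,232), and the dock at (445,287). The top view shows the timers at (298,214) and (198,252), the dock at (413,209), and blue items at (376,274) and (257,292). Next I'll enlarge these areas.

```bash
cat > h.py <<'E'
from bench import ctrl
import numpy as np, cv2
C={n:ctrl.calibration(n) for n in("scene","top")}
def ray(n,uv):
    c=C[n]; d=np.array([c["k1"],0,0,0,0])[[0,1,2,3,4]]
    p=cv2.undistortPointsIter(np.array([[uv]],float),c["mtx"],d,None,None,(3,50,1e-10))[0,0]
    R=c["R"]; v=R.T@np.array([p[0],p[1],1]); return -R.T@c["t"],v/np.linalg.norm(v)
def plane(n,uv,z):
    o,v=ray(n,uv); return o+v*(z-o[2])/v[2]
def tri(a,b):  # scene uv, top uv -> point, gap
    o1,v1=ray("scene",a); o2,v2=ray("top",b)
    s=np.linalg.lstsq(np.c_[v1,-v2],o2-o1,rcond=None)[0]
    p,q=o1+s[0]*v1,o2+s[1]*v2; return (p+q)/2,np.linalg.norm(p-q)
def proj(n,X):
    c=C[n]; return cv2.projectPoints(np.array([X],float),cv2.Rodrigues(c["R"])[0],c["t"],c["mtx"],np.array([c["k1"],0,0,0.]))[0][0,0]
E
python3 - <<'E'
from h import *
t=cv2.imread("pics/top0.png"); s=cv2.imread("pics/scene0.png")
r=lambda im,x,y,w,h,k:cv2.resize(im[y:y+h,x:x+w],None,fx=k,fy=k,interpolation=cv2.INTER_CUBIC)
# top: long(265,185),short(165,225) 66x50 ; dock 110x50 ; scene crops
a=np.hstack([r(t,265,190,66,50,6),r(t,165,228,66,50,6)])
cv2.imwrite("pics/a.png",np.vstack([a,np.hstack([r(s,217,184,66,50,6),r(s,310,207,66,50,6)])]))
b=r(t,360,180,110,60,7)[:, :770]; c=r(s,390,250,110,70,5)
c=np.hstack([c,np.zeros((350,220,3),np.uint8)])
cv2.imwrite("pics/b.png",cv2.resize(np.vstack([b,c]),(585,585)))
for uv in[(298,214),(198,252)]: print(plane("top",uv,.03).round(3))
for uv in[(376,274),(257,292)]: print(plane("top",uv,.01).round(3))
print(plane("top",(413,209),.01).round(3))
E
```

```text
[ 0.513 -0.127  0.03 ]
[0.456 0.1   0.03 ]
[ 0.36 -0.28  0.01]
[ 0.355 -0.016  0.01 ]
[ 0.496 -0.385  0.01 ]
```

View pics/a.png

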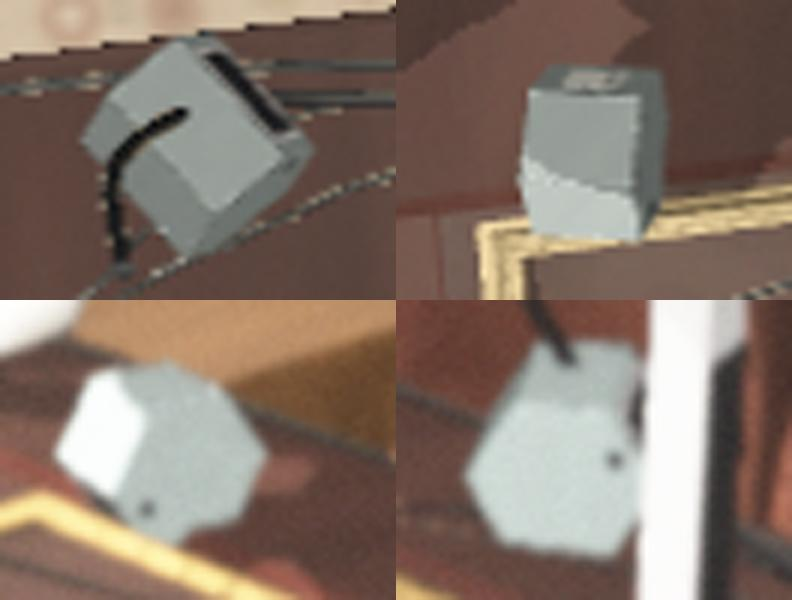

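View pics/b.png

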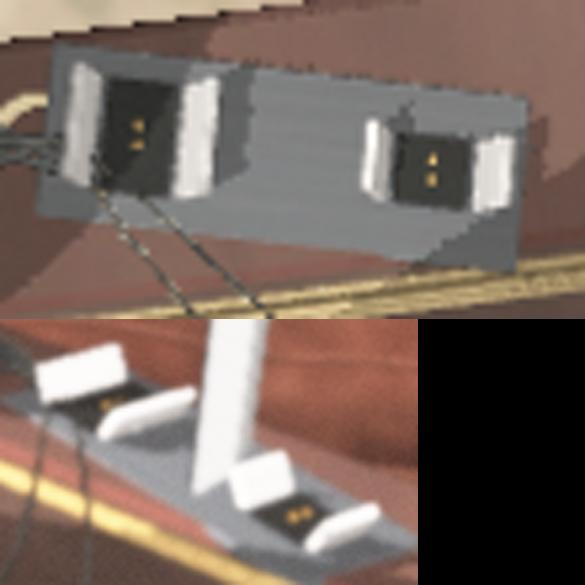

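Run:
```python
from h import *
p=ctrl.get_state()["tcp_pos"]
try: ctrl.move_l(p+[0,0,.17],vel=.25)
except ctrl.MotionError as e: print(e); ctrl.move_ptp(p+[0,0.05,.14],ctrl.get_state()["eef_rot"])
for n in C: cv2.imwrite(f"pics/{n}1.png",ctrl.capture(n))
print(ctrl.get_state()["time_s"],ctrl.get_state()["tcp_pos"])
t=cv2.imread("pics/top1.png"); s=cv2.imread("pics/scene1.png")
def seg(im,x,y,w,h,name):
    c=im[y:y+h,x:x+w].astype(int); b,g,r=c[...,0],c[...,1],c[...,2]
    m=((r-b<8)&(g>75)&(g-r>-4)).astype(np.uint8)*255
    cs,_=cv2.findContours(m,cv2.RETR_EXTERNAL,cv2.CHAIN_APPROX_NONE); k=max(cs,key=cv2.contourArea)
    a=cv2.approxPolyDP(k,1.5,True)[:,0]+[x,y]; print(name,cv2.contourArea(k),a.tolist())
    return cv2.resize(m,None,fx=3,fy=3)
seg(t,265,185,66,60,"Ltop");seg(t,170,228,60,50,"Stop");seg(s,215,184,60,50,"Sscn");seg(s,305,205,60,60,"Lscn")
for n,uv in(("scene",(304,152)),("scene",(339,217))):
    print(uv,[proj("top",plane("scene",uv,z)).round(0).tolist() for z in(.02,.056,.1,.15,.2,.3)])
r=lambda im,x,y,w,h,k:cv2.resize(im[y:y+h,x:x+w],None,fx=k,fy=k,interpolation=cv2.INTER_CUBIC)
cv2.imwrite("pics/c.png",np.vstack([r(s,300,130,200,100,4),r(s,300,230,200,50,4)][:1]+[r(s,380,245,133,50,6)[:, :800].copy() if 0 else cv2.resize(s[240:325,380:513],(800,511))])[:, :])
cv2.imwrite("pics/c.png",np.vstack([cv2.resize(s[140:255,290:390],(522,600))]))
```

```text
1.025 [ 0.1527841  -0.52752713  0.3968142 ]
Ltop 677.5 [[300, 196], [295, 196], [282, 203], [284, 204], [279, 212], [282, 216], [287, 210], [293, 207], [296, 208], [294, 212], [285, 218], [285, 221], [296, 233], [310, 223], [316, 215], [315, 212], [310, 212], [298, 199], [301, 198]]
Stop 567.5 [[190, 239], [187, 243], [186, 252], [188, 266], [205, 267], [206, 262], [208, 262], [208, 240]]
Sscn 633.5 [[234, 196], [231, 198], [227, 210], [244, 223], [249, 220], [255, 220], [260, 209], [257, 203], [245, 195]]
Lscn 785.5 [[334, 214], [324, 228], [322, 237], [328, 247], [344, 249], [354, 238], [353, 231], [348, 227], [349, 216], [339, 215], [337, 217]]
(304, 152) [[78.0, 81.0], [112.0, 106.0], [157.0, 138.0], [213.0, 179.0], [277.0, 224.0], [432.0, 336.0]]
(339, 217) [[265.0, 185.0], [293.0, 206.0], [330.0, 234.0], [377.0, 270.0], [430.0, 310.0], [561.0, 409.0]]
```

View pics/c.png

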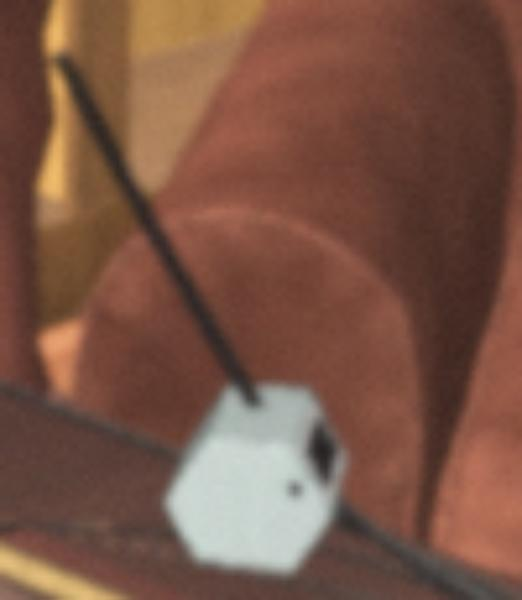

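The rod-like black line appears to start on the long timer's top and rise to about z 0.2. I'll treat it as suspect. In this crop the near end face is centred near scene px (338,236), with the dot and display at upper right. Next I'll measure the axes and the pads.

Run:
```python
from h import *
t=cv2.imread("pics/top1.png"); s=cv2.imread("pics/scene1.png")
print("rod",plane("top",(286,233),.205).round(3), tri((304,152),(286,233)), tri((339,217),(295.5,208)))
def gold(n,im,x,y,w,h):
    c=im[y:y+h,x:x+w].astype(int); wgt=np.clip(c[...,2]-c[...,0]-25,0,None).astype(float)
    v,u=np.mgrid[y:y+h,x:x+w]; return np.array([(u*wgt).sum(),(v*wgt).sum()])/wgt.sum(), wgt.max()
for nm,a,b in(("long",(380,196,13,16),(410,266,18,12)),("short",(436,205,11,14),(460,294,18,13))):
    g,m=gold("top",t,*a); q,m2=gold("scene",s,*b); print(nm,g.round(1),m,q.round(1),m2,tri(q,g),plane("top",g,.01).round(4),plane("scene",q,.01).round(4))
lsd=cv2.createLineSegmentDetector(cv2.LSD_REFINE_ADV)
def segs(n,im,x,y,w,h,z,L):
    k=4; g=cv2.cvtColor(cv2.resize(im[y:y+h,x:x+w],None,fx=k,fy=k,interpolation=cv2.INTER_CUBIC),cv2.COLOR_BGR2GRAY)
    for l in lsd.detect(g)[0][:,0]:
        p=(l.reshape(2,2)+.5)/k-.5+[x,y]
        if np.hypot(*(p[1]-p[0]))>L:
            P=[plane(n,q,z) for q in p]; d=P[1]-P[0]
            print("  ",p.round(1).tolist(),"yaw %.1f len %.1fmm"%(np.degrees(np.arctan2(d[1],d[0])),1e3*np.hypot(*d[:2])))
print("L top");segs("top",t,272,188,52,52,.056,8)
print("S top");segs("top",t,180,232,36,42,.056,8)
print("dock top");segs("top",t,360,180,110,60,.006,15)
print("L scn");segs("scene",s,315,205,50,50,.028,6)
print("S scn");segs("scene",s,220,185,50,45,.028,6)
```

```text
rod [ 0.433 -0.101  0.205] (array([ 0.43345229, -0.10196247,  0.20737562]), np.float64(0.003097814542786176)) (array([ 0.51922735, -0.12311069,  0.05913235]), np.float64(0.0003299442454233842))
long [385.6 205. ] 47.0 [417.9 272. ] 51.0 (array([ 0.51286621, -0.32521664,  0.01069247]), np.float64(0.0007463623695894696)) [ 0.5133 -0.3256  0.01  ] [ 0.5136 -0.3243  0.01  ]
short [440.8 211.5] 79.0 [468.3 301.1] 73.0 (array([ 0.48239968, -0.44668195,  0.01098431]), np.float64(0.0018777304672981904)) [ 0.482  -0.4461  0.01  ] [ 0.485  -0.4463  0.01  ]
L top
   [[305.2, 193.3], [313.4, 193.5]] yaw -99.0 len 17.9mm
   [[313.0, 192.3], [321.2, 192.6]] yaw -99.3 len 17.9mm
   [[284.4, 213.3], [293.5, 207.4]] yaw -63.3 len 23.7mm
   [[296.2, 208.9], [286.5, 214.5]] yaw 113.4 len 24.4mm
   [[309.2, 211.0], [298.2, 198.9]] yaw 34.2 len 36.4mm
   [[285.9, 201.9], [280.4, 207.7]] yaw 130.6 len 17.7mm
   [[293.5, 196.0], [286.2, 202.0]] yaw 123.5 len 20.8mm
   [[301.0, 224.8], [310.2, 217.1]] yaw -56.3 len 26.3mm
   [[306.2, 203.7], [312.1, 210.3]] yaw -146.7 len 19.6mm
   [[312.7, 206.3], [323.0, 
[... 1678 characters left out ...]
]] yaw -103.3 len 37.9mm
   [[256.6, 228.8], [249.3, 226.7]] yaw 100.4 len 18.9mm
   [[238.0, 222.4], [229.4, 217.7]] yaw 83.9 len 32.5mm
   [[219.4, 192.2], [229.4, 186.8]] yaw 17.8 len 43.5mm
   [[229.4, 218.0], [222.8, 214.8]] yaw 86.8 len 23.9mm
   [[261.9, 210.1], [252.5, 197.0]] yaw 62.4 len 85.5mm
   [[223.1, 220.6], [244.7, 229.6]] yaw -88.9 len 67.5mm
   [[255.9, 220.7], [260.6, 209.7]] yaw 38.7 len 63.2mm
   [[248.1, 221.9], [256.1, 220.1]] yaw -13.5 len 19.2mm
   [[235.9, 215.4], [241.1, 203.7]] yaw 40.2 len 69.9mm
   [[228.3, 189.8], [235.0, 192.2]] yaw -87.8 len 23.5mm
   [[240.8, 202.8], [236.1, 197.4]] yaw 66.5 len 37.0mm
   [[244.5, 225.0], [238.7, 222.5]] yaw 89.7 len 18.4mm
```

```bash
python3 - <<'E'
from h import *
rd=np.radians
def fr(yaw): return np.array([np.cos(rd(yaw)),np.sin(rd(yaw)),0]),np.array([-np.sin(rd(yaw)),np.cos(rd(yaw)),0])
# LONG
a,n=fr(33.7)
for nm,u,z in[("farend",(289.8,199),.056),("nearend",(305.6,221),.056),("disp edge?",(303.7,205),.056),("outer",(309.1,207),.045),("left sil",(279.5,212),.028),("bot sil",(296,233),.028)]:
    P=plane("top",u,z); print(nm,P.round(4),"s %.1f n %.1f"%(1e3*P@a,1e3*P@n))
E=plane("scene",(337.4,236.5),.028); print("face ctr",E.round(4),"s %.1f n %.1f"%(1e3*E@a,1e3*E@n),"centre",(E+.03*a).round(4))
# SHORT
a,n=fr(82)
for nm,u,z in[("batt edge",(198.4,243.55),.056),("-y end",(204.85,248.4),.056),("+y end",(186.0,248),.05),("bottom sil",(197,266.8),.028)]:
    P=plane("top",u,z); print(nm,P.round(4),"s %.1f n %.1f"%(1e3*P@a,1e3*P@n))
E=plane("scene",(248.5,212.4),.028); print("face ctr",E.round(4),"s %.1f n %.1f"%(1e3*E@a,1e3*E@n),"centre",(E+.02*a).round(4))
# heights by two views
print("long top corner far-left: near end UL", tri((329.3,223.7),(296.5,229)))
print("short A", tri((241,203.3),(205,259)), "short +x top -y corner",tri((252.3,197.3),(205.3,243.6)))
E
cat >> h.py <<'E'
Z=np.array([0,0,1.])
def tool(a,e,th):  # closing axis a, body leaning th rad from up toward e
    b=np.cos(th)*Z+np.sin(th)*e; z=-b; y=np.array(a); x=np.cross(y,z); return np.c_[x,y,z]
LIM=np.array([[-3.1,3.1],[-.76,2.03],[.27,2.55],[-1.08,4.22],[.17,2.65],[-2.57,2.57]])
def ik(P,R,back=0.):
    p=np.array(P)-(.006+back)*R[:,2]; return p,ctrl.inverse_kinematics(p,R)
E
cat > scan.py <<'E'
from h import *
def u(y): y=np.radians(y); return np.array([np.cos(y),np.sin(y),0])
S={"short":((.455,.098,.028),82,172,120,(.4824,-.4465,.038)),"long":((.517,-.124,.028),33.7,-56.3,60,(.5131,-.3252,.038))}
for k,(P,ya,yd,roll,Q) in S.items():
  for th in range(-70,75,10):
    th2=th-roll
    r=[]
    for sg in(1,-1):
        Rm=tool(sg*u(ya),u(yd),np.radians(th)); r.append([ik(P,Rm,b)[1] is not None for b in(0,.12)])
    q={}
    if th2>=-75:
      for yd2 in(75.9,-104.1):
        for sg in(1,-1):
          Rm=tool(sg*u(-14.1),u(yd2),np.radians(th2)); q[yd2,sg]=[ik(Q,Rm,b)[1] is not None for b in(0,.12)]
    print(k,th,"pick",*r,"place",th2,*[(k_,v) for k_,v in q.items() if v[0]])
E
python3 scan.py
```

```text
farend [ 0.542  -0.1133  0.056 ] s 388.1 n -395.0
nearend [ 0.4884 -0.1414  0.056 ] s 327.9 n -388.6
disp edge? [ 0.5246 -0.1417  0.056 ] s 357.8 n -409.0
outer [ 0.5216 -0.153   0.045 ] s 349.1 n -416.7
left sil [ 0.5234 -0.0865  0.028 ] s 387.5 n -362.4
bot sil [ 0.4711 -0.1171  0.028 ] s 327.0 n -358.8
face ctr [ 0.4968 -0.1397  0.028 ] s 335.8 n -391.9 centre [ 0.5218 -0.1231  0.028 ]
batt edge [0.4689 0.0926 0.056 ] s 157.0 n -451.4
-y end [0.4565 0.0799 0.056 ] s 142.7 n -440.9
+y end [0.464  0.1209 0.05  ] s 184.3 n -442.6
bottom sil [0.4243 0.1053 0.028 ] s 163.3 n -405.5
face ctr [0.4542 0.0813 0.028 ] s 143.7 n -438.4 centre [0.4569 0.1011 0.028 ]
long top corner far-left: near end UL (array([ 0.47833019, -0.12431178,  0.0557241 ]), np.float64(0.013414988907313453))
short A (array([0.43393859, 0.08176456, 0.05448421]), np.float64(0.00033650960951755874)) short +x top -y corner (array([0.46464656, 0.07780152, 0.06147204]), np.float64(0.002346781247467958))
short -70 pick [True, True] [True, True] place -190
short -60 pick [True, True] [True, True] place -180
short -50 pick [
[... 1493 characters left out ...]
ue])
long 20 pick [True, True] [True, True] place -40 ((75.9, 1), [True, True]) ((75.9, -1), [True, True]) ((-104.1, 1), [True, True])
long 30 pick [True, True] [True, True] place -30 ((75.9, 1), [True, True]) ((75.9, -1), [True, True]) ((-104.1, 1), [True, True])
long 40 pick [True, True] [True, True] place -20 ((75.9, 1), [True, True]) ((75.9, -1), [True, True]) ((-104.1, 1), [True, True])
long 50 pick [True, True] [True, True] place -10 ((75.9, 1), [True, True]) ((-104.1, 1), [True, True])
long 60 pick [True, True] [True, True] place 0 ((75.9, 1), [True, True]) ((-104.1, 1), [True, True])
long 70 pick [True, True] [True, True] place 10 ((75.9, 1), [True, True]) ((-104.1, 1), [True, True])
```

Heights from the two views come out near 56 mm for the timer tops and 10–11 mm for the pads. Cradle spacing is 125.2 mm, long timer length 60.2 mm and dock yaw −14°. All of these match the text. Stage 1 rolls the short timer by 60° on the desk.

```bash
cat >> h.py <<'E'
def u(y): y=np.radians(y); return np.array([np.cos(y),np.sin(y),0])
def rep(m):
    s=ctrl.get_state(); print(m,"t %.1f"%s["time_s"],"tcp",s["tcp_pos"].round(4),"F",s["contact_force"].round(1),"open %.3f grip %.1f"%(s["opening"],s["grip_force"])); return s
def tc(P,R,back=0.): return np.array(P)-(.006+back)*R[:,2]
def pick(P,R,back=.12,first=None):
    if first is not None: ctrl.move_ptp(tc(first,R),R)
    ctrl.move_ptp(tc(P,R,back),R)
    ctrl.move_l(tc(P,R,.05),vel=.2); F0=rep("near")["contact_force"]
    for b in(.025,0):
        ctrl.move_l(tc(P,R,b),vel=.1)
        f=ctrl.get_state()["contact_force"]
        if np.linalg.norm(f-F0)>12: rep("CONTACT"); raise SystemExit
    rep("at"); ctrl.move_gripper(0.); rep("closed")
def lift(h,vel=.12): ctrl.move_l(ctrl.get_state()["tcp_pos"]+[0,0,h],vel=vel); rep("lifted")
def place(P,R,up=.06,drop=.001,back=.12):
    P=np.array(P); ctrl.move_ptp(tc(P+[0,0,up],R),R)
    ctrl.move_l(tc(P+[0,0,.012],R),vel=.12); ctrl.move_l(tc(P+[0,0,drop],R),vel=.03); rep("down")
    ctrl.move_gripper(1.); ctrl.wait(.2); ctrl.move_l(tc(P,R,back),vel=.2); rep("off")
E
python3 - <<'E'
from h import *
P=np.array([.4555,.1012,.028]); a,e=u(82),u(172); th=np.radians(30)
pick(P,tool(a,e,th)); lift(.07)
place(P,tool(a,e,-th),up=.07)
for n in C: cv2.imwrite(f"pics/{n}2.png",ctrl.capture(n))
t=cv2.imread("pics/top2.png"); s=cv2.imread("pics/scene2.png")
r=lambda im,x,y,w,h,k:cv2.resize(im[y:y+h,x:x+w],None,fx=k,fy=k,interpolation=cv2.INTER_CUBIC)
cv2.imwrite("pics/d.png",np.hstack([r(t,160,220,80,80,5),r(s,205,160,80,80,5)]))
E
```

```text
near t 4.1 tcp [0.4279 0.1047 0.0765] F [-0.1  0.4  0.6] open 1.002 grip 0.0
at t 4.9 tcp [0.4524 0.1017 0.0334] F [-0.1  1.4  0.8] open 1.001 grip 0.0
closed t 5.8 tcp [0.4525 0.1015 0.0331] F [-0.2  0.1 -0.3] open 0.425 grip 29.9
lifted t 6.5 tcp [0.4517 0.1014 0.102 ] F [ 0.  -0.2 -1.8] open 0.423 grip 29.9
down t 8.6 tcp [0.4584 0.1008 0.0341] F [ 0.  -0.2 -0.6] open 0.423 grip 30.0
off t 10.5 tcp [0.5173 0.0924 0.1363] F [ 0.2  0.2 -0.3] open 1.002 grip 0.0
```

View pics/d.png

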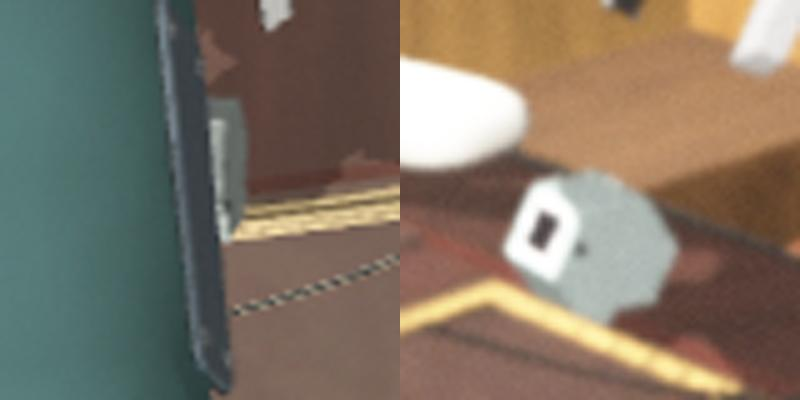

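The scene crop shows the display now on the robot-side upper flat (scene px ~ (233,206)), and the timer rests flat on the desk. Now the second 60° roll, straight into the short cradle.

Run:
```python
from h import *
P=np.array([.4555,.1012,.028]); a,e=u(82),u(172); th=np.radians(30)
R2=tool(u(-14.1),u(75.9),-th); Q=np.array([.4826,-.4465,.038])
for up in(.2,.05,0): 
    assert ctrl.inverse_kinematics(tc(Q+[0,0,up],R2),R2) is not None,up
# come back over the top of the timer, well above it
R=tool(a,e,th); ctrl.move_ptp(tc(P+[0,0,.17],tool(a,e,0)),tool(a,e,0))
pick(P,R); lift(.22,.25)
place(Q,R2,up=.2)
for n in C: cv2.imwrite(f"pics/{n}3.png",ctrl.capture(n))
t=cv2.imread("pics/top3.png"); s=cv2.imread("pics/scene3.png")
r=lambda im,x,y,w,h,k:cv2.resize(im[y:y+h,x:x+w],None,fx=k,fy=k,interpolation=cv2.INTER_CUBIC)
cv2.imwrite("pics/e.png",np.vstack([r(t,270,175,200,75,4),r(s,310,200,200,75,4),r(s,310,275,200,50,4)][:3]))
```

```text
near t 12.3 tcp [0.4298 0.1047 0.0776] F [-0.2 -0.3  0.6] open 0.995 grip 0.0
at t 13.1 tcp [0.4525 0.1017 0.0335] F [0.2 0.5 1. ] open 0.998 grip 0.0
closed t 14.0 tcp [0.4525 0.1016 0.0332] F [ 0.2 -0.  -0.6] open 0.426 grip 30.0
lifted t 15.0 tcp [0.4516 0.1015 0.2506] F [ 0.7  0.2 -1.4] open 0.421 grip 30.0
down t 19.2 tcp [ 0.4818 -0.4493  0.0438] F [-0.4  0.5 -2.1] open 0.426 grip 30.0
off t 21.1 tcp [ 0.4671 -0.5071  0.1461] F [-0.3  1.   0.1] open 1.002 grip 0.0
```

View pics/e.png

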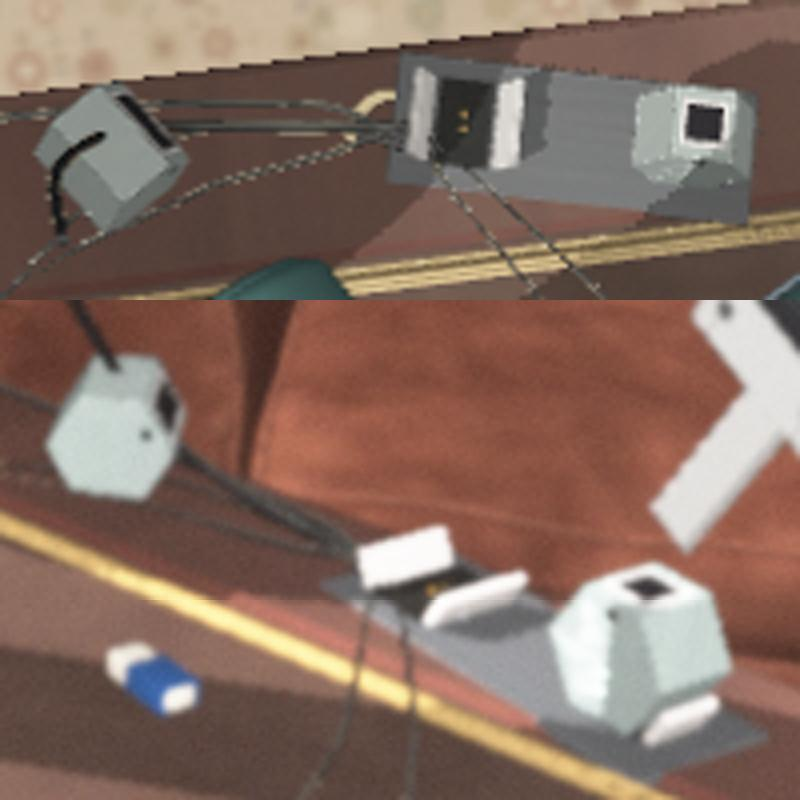

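The short timer sits in its cradle with the display up, at top px ~ (446,206). The long timer's display faces the dock side. I'll take the long timer now, approaching and leaving from the side away from the black line.

Run:
```python
from h import *
P=np.array([.5152,-.128,.028]); a,e=u(33.7),u(-56.3); R=tool(a,e,np.radians(45))
R2=tool(u(-14.1),u(-104.1),np.radians(-15)); Q=np.array([.5131,-.3252,.038])
for up in(.12,.012,0): assert ctrl.inverse_kinematics(tc(Q+[0,0,up],R2),R2) is not None,up
lift(.12,.25)
pick(P,R,back=.14)
ctrl.move_l(tc(P,R,.02),vel=.05); f=rep("slightly up")
ctrl.move_l(tc(P,R,.14),vel=.15); rep("clear")
place(Q,R2,up=.12,back=.12)
ctrl.move_l(ctrl.get_state()["tcp_pos"]+[-.05,0.1,.12],vel=.25)
for n in C: cv2.imwrite(f"pics/{n}4.png",ctrl.capture(n))
t=cv2.imread("pics/top4.png"); s=cv2.imread("pics/scene4.png"); rep("end")
r=lambda im,x,y,w,h,k:cv2.resize(im[y:y+h,x:x+w],None,fx=k,fy=k,interpolation=cv2.INTER_CUBIC)
cv2.imwrite("pics/f.png",np.vstack([r(t,270,175,200,75,4),r(s,310,210,200,75,4)]))
```

```text
lifted t 21.9 tcp [ 0.4672 -0.5061  0.2637] F [-0.1  0.9 -0.4] open 1.003 grip 0.0
near t 23.7 tcp [ 0.5375 -0.1625  0.0689] F [0.2 0.6 1.3] open 1.000 grip 0.0
at t 24.5 tcp [ 0.5177 -0.1317  0.0325] F [-0.7 -1.3  0.4] open 1.001 grip 0.0
closed t 25.2 tcp [ 0.5178 -0.1316  0.0324] F [1.7 0.4 0.6] open 0.636 grip 30.0
slightly up t 25.7 tcp [ 0.5256 -0.1436  0.0464] F [ 0.1 -1.1 -1.4] open 0.637 grip 30.0
clear t 26.7 tcp [ 0.5721 -0.2134  0.1305] F [-0.1  0.1 -2.1] open 0.635 grip 30.0
down t 29.0 tcp [ 0.5134 -0.3236  0.0446] F [-0.1 -0.4 -1.7] open 0.635 grip 30.0
off t 30.7 tcp [ 0.5205 -0.2933  0.1585] F [-1.2  0.2 -1.4] open 1.002 grip 0.0
end t 31.6 tcp [ 0.47   -0.1938  0.2759] F [-0.2  0.8 -0.7] open 1.004 grip 0.0
```

View pics/f.png

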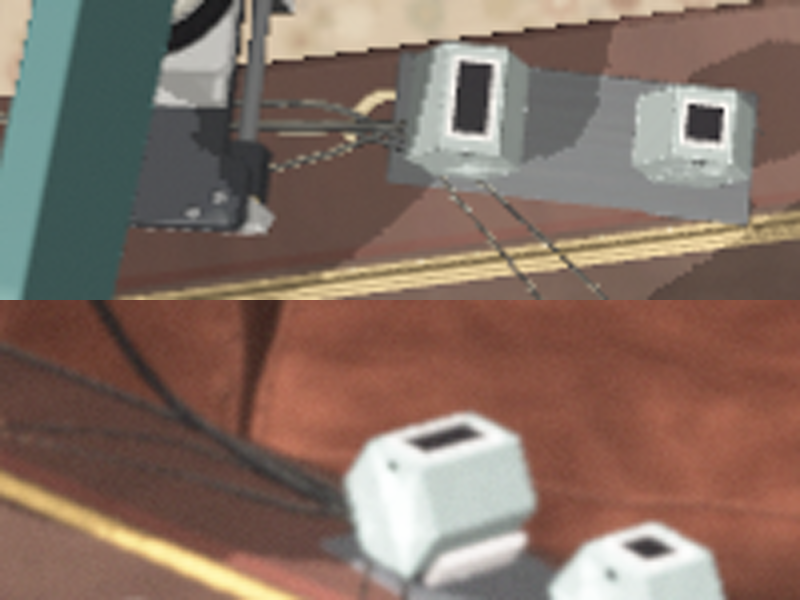

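Both displays face up, with windows at top px ~ (388,199) and (446,206). I'll check seating by triangulating the window centres against the pad points.

Run:
```python
from h import *
t=cv2.imread("pics/top4.png"); s=cv2.imread("pics/scene4.png")
def dark(im,x,y,w,h):
    g=cv2.cvtColor(im[y:y+h,x:x+w],cv2.COLOR_BGR2GRAY); m=(g<115).astype(np.uint8)
    cs,_=cv2.findContours(m,cv2.RETR_EXTERNAL,cv2.CHAIN_APPROX_NONE); k=max(cs,key=cv2.contourArea)
    (c,wh,an)=cv2.minAreaRect(k); mm=cv2.moments(m*0+cv2.drawContours(m*0,[k],0,1,-1),True)
    cc=np.array([mm["m10"],mm["m01"]])/mm["m00"]+[x,y]; return cc,mm["m00"]
a,n=u(-14.1),u(75.9)
for nm,A,B,Q in(("long",(381,187,14,24),(408,237,28,16),(.513,-.3252)),("short",(439,199,14,14),(463,268,20,12),(.4824,-.4466))):
    p,m=dark(t,*A); q,m2=dark(s,*B); X,g=tri(q,p); d=X[:2]-Q
    print(nm,p.round(1),m,q.round(1),m2,X.round(4),"gap %.4f"%g,"along %.1f across %.1f mm"%(1e3*d@a[:2],1e3*d@n[:2]), "top@.066",plane("top",p,.066).round(4))
```

```text
long [387.6 198.9] 136.0 [421. 244.] 41.0 [ 0.5123 -0.3242  0.0672] gap 0.0027 along -1.0 across 0.8 mm top@.066 [ 0.5117 -0.3233  0.066 ]
short [445.6 205.2] 68.0 [471.6 271.5] 27.0 [ 0.4818 -0.4453  0.0671] gap 0.0020 along -1.0 across 1.2 mm top@.066 [ 0.4814 -0.4447  0.066 ]
```

Both timers are centred to within about 1 mm, and their tops are at 67 mm (66 expected, with the pads also reading 1 mm high). They are fully down.

```bash
python3 -c "
from bench import ctrl
print(ctrl.job_done(), ctrl.get_state()['time_s'])"
```

```text
the job is handed in; nothing more can be done
the job is handed in; nothing more can be done
```

Both timers are lying display-up and fully seated, each in the cradle of its own length; the eraser was not touched, and I handed the job in at about 32 s, though no verdict came back.

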